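# Sound a drill hole and close it with the plug of its depth

### The job

Take the yellow-handled depth rod out of its blue stand, sound the slanting drill hole in the rock block with it down to the bottom, and put the rod back upright in its stand. Then take from the rack only the one plug whose metal shaft is as long as the hole is deep, and seat it in the hole so that it rests on the bottom with its red head beginning level with the block's face. Leave the other two plugs in the rack and do not disturb the things lying around.

Things in the scene. Friction and masses are not known exactly. Their poses are not given: they have to be found in the camera images.
- test_block: fixed grey rock block, 90 x 90 x 125 mm, leaning 30 deg from vertical: its upper end face looks up and roughly to the robot. A 31 mm round blind hole (2 mm chamfer) runs down the block's axis from that face; 55, 80 or 105 mm deep: this varies, only sounding tells. Origin: centre of the hole's mouth, 145 mm above the worktop; z straight out of the hole along its axis; y level, along the face.
- clamp_stand: fixed clamp stand that holds the block: grey base plate 170 x 150 x 12 mm, dark steel cheeks on both sides of the block with black knobs, out to 69 mm from the hole's axis. Origin under the centre of the plate, z up. Wall cabinets hang behind the work, about 0.48 m above the worktop, beyond about x = 0.62 m: keep the forearm clear of them.
- rod_stand: fixed blue block 80 x 80 mm, 70 mm high, on a dark 96 x 96 x 8 mm foot, with one upright hole at the centre of its top, 15.5 mm in diameter, 60 mm deep, 4 mm chamfer. Origin at the centre of its underside on the worktop, z up.
- depth_rod: loose rod, 180 mm, 120 g: steel shank 12 mm thick, 125 mm long, with thin black rings 55, 80 and 105 mm from its tip; above it a yellow handle 20 mm thick, 55 mm long. Stands tip down in the blue stand, the tip 10 mm above the worktop. Origin at the centre of the tip, z up the rod to the handle.
- rod_tip (a point): centre of the flat tip of the depth rod (same point as the rod's origin)
- plug_rack: fixed pale wooden rack, 62 x 238 mm, 50 mm high, with three upright holes 28.5 mm in diameter and 42 mm deep in a row along its y axis, at y = -72, 0 and +72 mm, 2 mm chamfer. Origin at the centre of its underside, z up.
- plug_short: loose round plug, 26 mm thick: bare aluminium shaft 55 mm long with a 3 mm chamfered foot, then a red head, also 26 mm thick, 45 mm long, with thin black lines; 100 mm in all, about 155 g (+-30 %). Stands upright in one of the rack's holes (which one varies), foot 8 mm above the worktop. Origin at the centre of its foot, z up to the red head.
- neck_short (a point): point on the axis of the 55 mm plug where the red head begins, 55 mm above its foot
- plug_middle: loose round plug, 26 mm thick: bare aluminium shaft 80 mm long with a 3 mm chamfered foot, then a red head, also 26 mm thick, 45 mm long, with thin black lines; 125 mm in all, about 180 g (+-30 %). Stands upright in one of the rack's holes (which one varies), foot 8 mm above the worktop. Origin at the centre of its foot, z up to the red head.
- neck_middle (a point): point on the axis of the 80 mm plug where the red head begins, 80 mm above its foot
- plug_long: loose round plug, 26 mm thick: bare aluminium shaft 105 mm long with a 3 mm chamfered foot, then a red head, also 26 mm thick, 45 mm long, with thin black lines; 150 mm in all, about 205 g (+-30 %). Stands upright in one of the rack's holes (which one varies), foot 8 mm above the worktop. Origin at the centre of its foot, z up to the red head.
- neck_long (a point): point on the axis of the 105 mm plug where the red head begins, 105 mm above its foot
- horn_coral: pale horn-shaped fossil standing on its wide end, 42 mm wide, 66 mm high, loose; leave alone. Origin under its centre.
- folding_lens: brass-coloured folding lens lying open, 27 x 70 x 10 mm, loose; leave alone. Origin under its centre.
- quartz_yellow: yellowish white stone, 59 x 68 x 57 mm, loose; leave alone. Origin under its centre.
- dust_brush: flat brush with a wooden handle lying down, 36 x 175 x 11 mm, loose; leave alone. Origin under its centre.
Mind the look-alikes: they are no part of the job. There is more than one size of the rod_stand; the job needs the largest.

How it is judged (in metres and radians):
On the way, in this order (a step that is already met when the one before it is completed fails the run):
1. the rod's tip has been well down the block's hole (at least 45 mm inside the mouth) (x of rod_tip in the frame of test_block between -0.015 and 0.015 m and y of rod_tip in the frame of test_block between -0.015 and 0.015 m and z of rod_tip in the frame of test_block below -0.045 m), for 0.2 s.
2. the rod is back upright in the hole of its stand (x of rod_tip in the frame of rod_stand between -0.008 and 0.008 m and y of rod_tip in the frame of rod_stand between -0.008 and 0.008 m and z of rod_tip in the frame of rod_stand below 0.02 m and angle between depth_rod's own z axis and vertical below 0.2 rad), for 0.2 s.
At the end, for the whole second after the job is handed in: Rod upright (11 deg) in its stand, tip within 10 mm of that hole's bottom; one plug in the block's hole, in line within 11 deg, its red head beginning within 6 mm of the block's face and 8 mm of the hole's axis; the other plugs within 20 mm of their start; all at rest (all of step 2 and ((x of neck_short in the frame of test_block between -0.008 and 0.008 m and y of neck_short in the frame of test_block between -0.008 and 0.008 m and z of neck_short in the frame of test_block between -0.006 and 0.006 m and angle between the z axis of plug_short and the z axis of test_block, either way round below 0.2 rad and linear speed of plug_short below 0.02 m/s and distance of each of plug_middle, plug_long from where it was at the start of the episode below 0.02 m) or (x of neck_middle in the frame of test_block between -0.008 and 0.008 m and y of neck_middle in the frame of test_block between -0.008 and 0.008 m and z of neck_middle in the frame of test_block between -0.006 and 0.006 m and angle between the z axis of plug_middle and the z axis of test_block, either way round below 0.2 rad and linear speed of plug_middle below 0.02 m/s and distance of each of plug_short, plug_long from where it was at the start of the episode below 0.02 m) or (x of neck_long in the frame of test_block between -0.008 and 0.008 m and y of neck_long in the frame of test_block between -0.008 and 0.008 m and z of neck_long in the frame of test_block between -0.006 and 0.006 m and angle between the z axis of plug_long and the z axis of test_block, either way round below 0.2 rad and linear speed of plug_long below 0.02 m/s and distance of each of plug_short, plug_middle from where it was at the start of the episode below 0.02 m)) and linear speed of depth_rod below 0.02 m/s); the robot touches nothing.
It fails at once if more than one plug taken from the rack (a second plug moved by over 40 mm) (distance of each of plug_short, plug_middle from where it was at the start of the episode above 0.04 m or distance of each of plug_short, plug_long from where it was at the start of the episode above 0.04 m or distance of each of plug_middle, plug_long from where it was at the start of the episode above 0.04 m).
It fails at once if a thing lying around moved by over 30 mm (distance of any of horn_coral, folding_lens, quartz_yellow, dust_brush from where it was at the start of the episode above 0.03 m).
It also fails if it takes over 67 s, if anything falls off the work surface, if the arm or the gripper's body presses on something with over 40 N, if the wrist force passes 120 N, or if a joint passes its speed limit or range.

### The arm

A 7-joint arm with a two-finger parallel gripper is mounted at the origin on a cart in front of the work surface, level with it; the furniture and walls round the work are solid. World frame = base frame: x ahead of the robot, y to its left, z up, the work surface at z = 0. Lengths are in m, angles in degrees, forces in N, time in s.
With the tool pointing down it reaches from about 0.4 to 0.875 m from the base axis. Payload 4.4 kg.
Tool frame: the origin (TCP) lies where the fingers leave the gripper's body, on its centre line; the fingertips stand 73 mm ahead of it and the grasp point (between the pads) lies 54 mm ahead of it; z points along the fingers, y is the line along which they close (so a half turn about z gives the same grasp; the last joint's range is limited). The gripper opens to 85 mm and grips with 20 to 120 N. Pads are 22 mm wide; open, the fingers measure 114 mm over their backs; the gripper's body (76 mm by 85 mm) begins 54 mm behind the grasp point. The pads swing forward as they close: fully open they stand 13 mm farther back than shut.
Start: joints at [72.72, 36.005, 2.206, 86.941, -1.547, 57.084, -1.146], TCP at [0.152, -0.632, 0.304] pointing down, gripper open.
Joint ranges: [-175.42, 175.42], [-21.48, 121.26], [-71.46, 75.88], [10.55, 141.38], [-63.04, 243.04], [13.31, 113.54], [-168.57, 168.57]. Speed limits (degrees/s): [147.25, 147.25, 180, 180, 180, 180, 180].

### API

Orientations are given as a 3x3 rotation matrix whose columns are the frame's x, y, z axes.
In Python, from bench import status, viewer, env gives the robot as it stands.
- The arm moves only by the tool step_arm, never from a script. Its argument "motion" is a list that holds one entry, the list of rows, each a list of 7 numbers: the shift along the tool's x, y, z scaled (see below), then the turn, a rotation vector about the tool's x, y, z scaled (see below), then the gripper's target within -1 to 1 (fully open at 1, half-way at 0, shut at -1). A call has 1 to 5 rows; each row shifts and turns the commanded pose from where the row before left it, along the tool's axes as they then stand; what a row does not reach is not made up. The controller multiplies each number of a shift by 60 mm and each number of a turn by 0.12 rad. A row lasts 1/8 s, in which the tool goes at most 62.5 mm and 10.7 degrees, less where a joint would pass 70% of its speed; a pose out of reach is approached as far as the arm can. A call with a number of a shift or a turn outside -1 to 1 is refused whole. A call with a gripper value outside its range is refused whole. The fingers move at their own pace and stop on an object; "newtons" is the grip in N (left out, the last holds). Time passes only in rows, so rows that do not move let the fingers close. It gives the time, the measured TCP pose, the force, the opening and the grip force at its end, in the units of the state.
- status.get_obs(): the state, without advancing time (a new reading comes with each control period).
- viewer.read_camera(name): name is "scene" or "top" or "wrist"; returns a dict with "color" (480x640x3 uint8, red, green, blue), "fx", "fy", "cx", "cy" (pixels), "dist" ([k1, k2, p1, p2, k3] as OpenCV has them; the pictures are not rectified), "T" (4x4, takes a point from camera to world coordinates). Camera axes: x right, y down, z forward; pixel columns grow to the right and rows downward; lengths in m; the calibration is good to about 2 mm. A picture is of the moment at which its call begins. There is no depth.
- env.hand_in(): hands the job in; it is judged then, once.
The state is a dict: "time": time; "joint_positions": joint angles; "qvel": joint speeds; "joint_torque": joint torques, N m; "tcp_pos": TCP position; "tool_rot": TCP orientation; "force": force on the tool from outside, world axes, zero at the start; "moment": the same for the moment, N m; "opening": opening from 0.0 (shut) to 1.0 (fully open); "gripper_force": force on a finger pad.
Only numpy, scipy, OpenCV 4.12 (cv2) and the standard library are available. Lean on these libraries where they do the work, as an engineer would, in place of code of your own. Each camera call takes 0.05 s, during which the arm holds its last target. There are 200 camera calls.

## Working session

There is one attempt and no reset: what is moved stays moved. The work goes in short steps, Python scripts to look and compute and a tool call to move; the robot and the scene stay as the last step left them, time stands still between calls to the robot, and variables do not carry over. Pictures are saved under pics/ and viewed, at most 10 in all, crops included, and the job is handed in when it is done.

Besides the shell and the picture viewer there is one more tool, called after ">>>" by a JSON object that holds its "op" and its "data". step_arm: Moves the arm, as the interface text tells. Its arguments: {"type":"object","properties":{"motion":{"type":"array"},"newtons":{"type":"number"}},"required":["motion"]}

```bash
mkdir -p pics; ls; python3 - <<'E'
from bench import status, viewer
import cv2, numpy as np
o=status.get_obs()
for k,v in o.items(): print(k,np.round(v,3).tolist())
for n in ("scene","top"):
    c=viewer.read_camera(n); cv2.imwrite(f"pics/{n}0.png",c["color"][...,::-1])
    print(n,[round(c[k],1) for k in("fx","fy","cx","cy")],np.round(c["dist"],4),np.round(c["T"],3).tolist())
E
```

```text
pics
time 0.0
joint_positions [72.72, 36.058, 2.203, 86.996, -1.545, 57.083, -1.145]
qvel [0.043, 0.049, -0.035, 0.087, -0.026, -0.069, 0.045]
joint_torque [-0.001, -56.341, 1.226, -19.345, 0.011, 0.01, 0.0]
tcp_pos [0.152, -0.632, 0.303]
tool_rot [[0.972, 0.234, -0.0], [0.234, -0.972, 0.002], [-0.0, -0.002, -1.0]]
force [0.906, 1.488, -0.215]
moment [-0.069, 0.052, -0.022]
gripper_force 0.0
opening 1.001
scene [573.7, 573.7, 322.8, 241.4] [-0.1349  0.      0.      0.      0.    ] [[-0.894, -0.224, 0.389, 0.027], [-0.448, 0.488, -0.749, 0.912], [-0.022, -0.844, -0.537, 0.775], [0.0, 0.0, 0.0, 1.0]]
top [538.8, 538.8, 312.4, 238.4] [-0.0454  0.      0.      0.      0.    ] [[0.112, -0.972, 0.206, 0.225], [-0.994, -0.111, 0.018, -0.012], [0.005, -0.206, -0.978, 1.345], [0.0, 0.0, 0.0, 1.0]]
```

View pics/scene0.png

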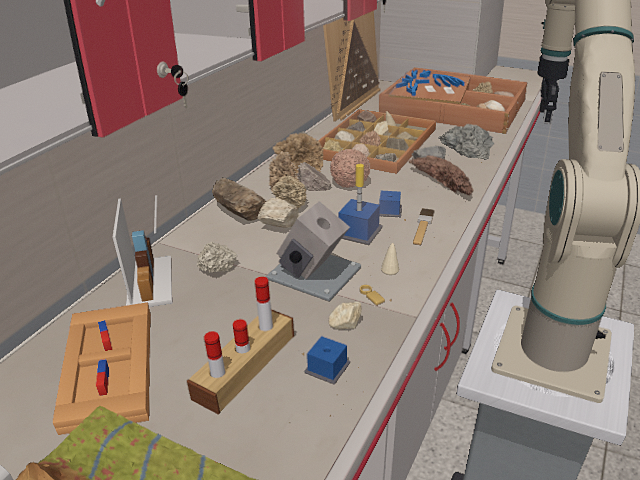

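View pics/top0.png

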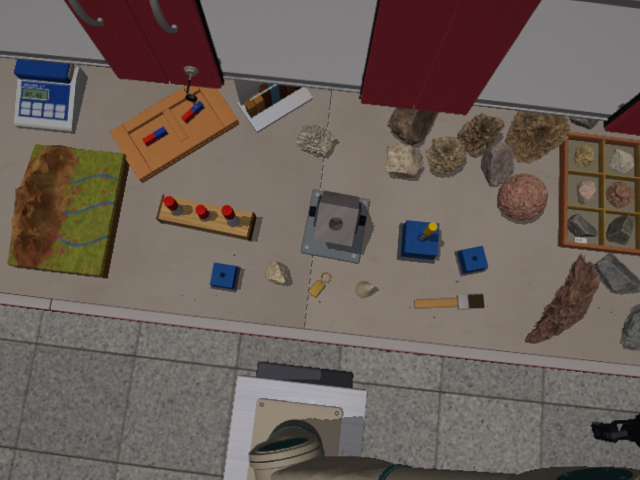

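The rod stands in the large blue stand (scene 360,190; top 431,230). The block's hole is at scene (323,210) and top (336,223), and the rack with its three red heads is to the left in the top view. I'll triangulate all of these.

```bash
cat > h.py <<'E'
import numpy as np, cv2
from scipy.spatial.transform import Rotation as Ro
from bench import status, viewer
np.set_printoptions(precision=4,suppress=True)
def ray(c,p):
    K=np.array([[c["fx"],0,c["cx"]],[0,c["fy"],c["cy"]],[0,0,1]])
    u=cv2.undistortPoints(np.array([[p]],float),K,np.array(c["dist"],float))[0,0]
    T=np.array(c["T"]); d=T[:3,:3]@[u[0],u[1],1]; return T[:3,3],d/np.linalg.norm(d)
def proj(c,P):
    T=np.linalg.inv(np.array(c["T"])); K=np.array([[c["fx"],0,c["cx"]],[0,c["fy"],c["cy"]],[0,0,1]])
    return cv2.projectPoints(np.array(P,float).reshape(-1,1,3),cv2.Rodrigues(T[:3,:3])[0],T[:3,3],K,np.array(c["dist"],float))[0][:,0]
def tri(obs):
    A=np.zeros((3,3));b=np.zeros(3);L=[]
    for c,p in obs:
        o,d=ray(c,p);M=np.eye(3)-np.outer(d,d);A+=M;b+=M@o;L.append((o,M))
    X=np.linalg.solve(A,b); return X,max(np.linalg.norm(M@(X-o)) for o,M in L)*1e3
def onz(c,p,z):
    o,d=ray(c,p); return o+d*(z-o[2])/d[2]
def cam(n,name=None):
    c=viewer.read_camera(n)
    if name: cv2.imwrite(f"pics/{name}.png",c["color"][...,::-1])
    return c
def todo(p,R):
    """tool-axis shift (60mm units, in present and in final axes) and turn (0.12 rad units) to pose"""
    o=status.get_obs();R0=np.array(o["tool_rot"]);d=np.array(p)-o["tcp_pos"]
    print("now",np.array(o["tcp_pos"]),"shift now-axes",R0.T@d/.06,"final-axes",np.array(R).T@d/.06,"turn",Ro.from_matrix(R0.T@R).as_rotvec()/.12)
E
python3 - <<'E'
from h import *
s=cam("scene");t=cam("top")
P=dict(rodtop=((360,166),(433,226)),neck=((360,188),None),hole=((323,210),(336,223)),pl1=((212,335),(170,202)),pl2=((240,322),(202,211)),pl3=((262,281),(228,211)))
for k,(a,b) in P.items():
    if b: print(k,*tri([(s,a),(t,b)]))
for n,p in dict(coral=(366,289),lens=(319,286),stone=(277,272),brush0=(415,303),brush1=(484,301),plateNW=(307,192),plateNE=(369,200),plateSW=(304,251),plateSE=(362,261),st1=(404,221),st2=(440,225),st3=(437,260),st4=(401,256),small=(473,260),bs=(225,276)).items(): print(n,onz(t,p,0.07 if n[:2]=='st' and n!='stone' else .012))
for n,c in(("scene",s),("top",t)):
    im=c["color"][...,::-1]
    x,y=((290,140) if n=="scene" else (300,180)); print(n,x,y)
    A=cv2.resize(im[y:y+110,x:x+150],None,fx=4,fy=4,interpolation=cv2.INTER_CUBIC)
    cv2.imwrite(f"pics/z_{n}.png",A)
a=cv2.imread("pics/z_scene.png");b=cv2.imread("pics/z_top.png")
cv2.imwrite("pics/z.png",cv2.resize(np.vstack([a,b]),None,fx=.68,fy=.68))
E
```

```text
rodtop [ 0.5258 -0.2531  0.1845] 1.089554912865418
hole [ 0.5141 -0.0375  0.1746] 2.583026907122435
pl1 [0.5305 0.353  0.1296] 1.5482392202759363
pl2 [0.5237 0.2808 0.1052] 2.088908340122068
pl3 [0.5181 0.2099 0.1516] 0.7272957307745982
coral [ 0.3924 -0.1334  0.012 ]
lens [ 0.3867 -0.0167  0.012 ]
stone [0.4097 0.0913 0.012 ]
brush0 [ 0.3714 -0.2573  0.012 ]
brush1 [ 0.3953 -0.4282  0.012 ]
plateNW [0.6247 0.0407 0.012 ]
plateNE [ 0.6216 -0.12    0.012 ]
plateSW [0.4703 0.0305 0.012 ]
plateSE [ 0.4614 -0.1169  0.012 ]
st1 [ 0.5611 -0.2051  0.07  ]
st2 [ 0.5612 -0.2935  0.07  ]
st3 [ 0.4739 -0.2918  0.07  ]
st4 [ 0.4739 -0.2046  0.07  ]
small [ 0.4955 -0.3953  0.012 ]
bs [0.385  0.2189 0.012 ]
scene 290 140
top 300 180
```

View pics/z.png

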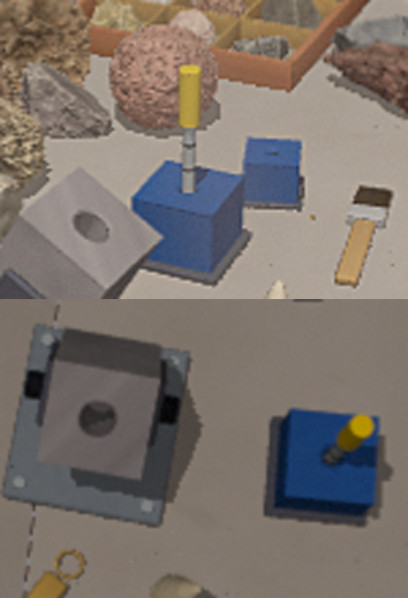

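```bash
python3 - <<'E'
from h import *
s=cam("scene");t=cam("top");w=cam("wrist")
print("rodtop",*tri([(s,(359.5,165.7)),(t,(433.1,227))]));print("hole",*tri([(s,(323.8,222.7)),(t,(336,224.1))]))
print("stand ctr",onz(t,(421.6,238.1),.07), [onz(t,p,.07)[:2] for p in((406.6,220.4),(439.3,222.6),(437.5,256.5),(402.9,252.8))])
o=status.get_obs();R=np.array(o["tool_rot"]);T=np.array(w["T"])
print("cam in tool",R.T@(T[:3,3]-o["tcp_pos"]),R.T@T[:3,:3],w["fx"],w["cx"],w["cy"],w["dist"])
a=np.deg2rad(-25.7)  # radial yaw at rod
Rr=np.column_stack([[-np.sin(a),np.cos(a),0],[np.cos(a),np.sin(a),0],[0,0,-1]])
todo([.47,-.22,.33],Rr)
E
```

```text
rodtop [ 0.5252 -0.2529  0.1852] 0.6847506966707241
hole [ 0.5169 -0.0394  0.1422] 0.12609678727661205
stand ctr [ 0.5234 -0.2509  0.07  ] [array([ 0.5634, -0.2113]), array([ 0.567 , -0.2914]), array([ 0.4826, -0.2924]), array([ 0.4822, -0.2085])]
cam in tool [ 0.0725  0.0002 -0.0704] [[-0.0004 -0.9584 -0.2856]
 [ 1.     -0.0007  0.0008]
 [-0.001  -0.2856  0.9584]] 376.4313244147017 320.5712120387414 239.53769153414666 [-0.0093  0.      0.      0.      0.    ]
now [ 0.1518 -0.6319  0.3037] shift now-axes [ 6.7596 -5.4371 -0.4361] final-axes [ 8.4857  1.8012 -0.4386] turn [-0.0035 -0.0017 -7.3878]
```

>>> {"op": "step_arm", "data": {"motion": [[[0.68,-0.54,-0.04,0,0,-0.74,1],[0.72,-0.48,-0.04,0,0,-0.74,1],[0.76,-0.42,-0.04,0,0,-0.74,1],[0.8,-0.35,-0.04,0,0,-0.74,1],[0.82,-0.27,-0.04,0,0,-0.74,1]]]}}

```text
time: 0.98
tcp_pos: [0.3121, -0.4248, 0.3162]
tool_rot: [[0.776, 0.631, 0.001], [0.631, -0.776, -0.001], [0.0, 0.001, -1.0]]
force: [-0.6, 0.1, 0.4]
opening: 1.0
gripper_force: 0.0
```

>>> {"op": "step_arm", "data": {"motion": [[[0.84,-0.2,-0.04,0,0,-0.74,1],[0.86,-0.13,-0.04,0,0,-0.74,1],[0.87,-0.05,-0.04,0,0,-0.74,1],[0.87,0.03,-0.04,0,0,-0.74,1],[0.86,0.1,-0.04,0,0,-0.74,1]]]}}

```text
time: 1.6
tcp_pos: [0.4709, -0.2183, 0.3283]
tool_rot: [[0.43, 0.903, 0.001], [0.903, -0.43, -0.001], [-0.0, 0.001, -1.0]]
force: [0.9, -0.2, 0.8]
opening: 0.998
gripper_force: 0.0
```

>>> {"op": "step_arm", "data": {"motion": [[[0,0,0,0,0,0,1],[0,0,0,0,0,0,1]]]}}

```text
time: 1.85
tcp_pos: [0.4695, -0.22, 0.3279]
tool_rot: [[0.433, 0.902, -0.001], [0.902, -0.433, -0.001], [-0.001, -0.0, -1.0]]
force: [0.3, -1.4, -0.2]
opening: 0.996
gripper_force: 0.0
```

```bash
python3 - <<'E'
from h import *
w=cam("wrist","w1"); o=status.get_obs(); print(o["time"],o["tcp_pos"],np.array(o["tool_rot"]))
print(proj(w,[[.525,-.252,.19],[.5234,-.251,.07],[.517,-.04,.143]]))
E
```

```text
1.9 [ 0.4691 -0.2207  0.3278] [[ 0.434   0.9009 -0.0008]
 [ 0.9009 -0.434  -0.0007]
 [-0.001  -0.0004 -1.    ]]
[[428.7181 263.5123]
 [389.6685 216.5842]
 [258.5749 -75.0288]]
```

View pics/w1.png

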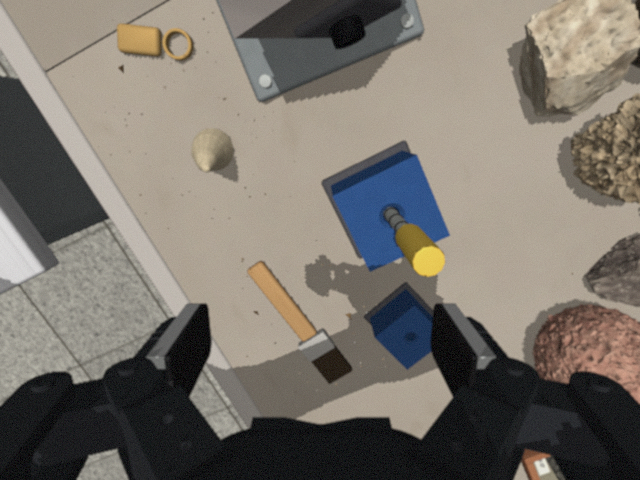

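The wrist view shows the yellow rod top at about (429,262) and the stand's hole at about (391,214), both within 3 px of the prediction. I'll refine the axis from this and plan the grasp.

```bash
python3 - <<'E'
from h import *
w=cam("wrist");s=cam("scene");t=cam("top")
print("rodtop",*tri([(s,(359.5,165.7)),(t,(433.1,227)),(w,(429,262))]),onz(w,(429,262),.19)); print("standhole",onz(w,(391,214.5),.07),onz(t,(421.8,238.1),.07))
R=np.array(status.get_obs()["tool_rot"]); todo([.525,-.2522,.33],R); todo([.525,-.2522,.214],R)
E
```

```text
rodtop [ 0.5254 -0.2535  0.185 ] 0.9065862068327863 [ 0.525  -0.2519  0.19  ]
standhole [ 0.5247 -0.2505  0.07  ] [ 0.5235 -0.2514  0.07  ]
now [ 0.4691 -0.2209  0.3278] shift now-axes [-0.065   1.0664 -0.0364] final-axes [-0.065   1.0664 -0.0364] turn [0. 0. 0.]
now [ 0.4691 -0.2209  0.3278] shift now-axes [-0.0638  1.067   1.897 ] final-axes [-0.0638  1.067   1.897 ] turn [0. 0. 0.]
```

>>> {"op": "step_arm", "data": {"motion": [[[-0.03,0.54,0,0,0,0,1],[-0.03,0.53,0.2,0,0,0,1],[0,0,0.7,0,0,0,1],[0,0,0.7,0,0,0,1],[0,0,0.3,0,0,0,1]]]}}

```text
time: 2.68
tcp_pos: [0.5244, -0.2512, 0.2113]
tool_rot: [[0.434, 0.901, -0.004], [0.901, -0.434, 0.001], [-0.001, -0.004, -1.0]]
force: [-0.1, 0.0, -0.3]
opening: 0.999
gripper_force: 0.0
```

>>> {"op": "step_arm", "data": {"motion": [[[0,0,0,0,0,0,0.3],[0,0,0,0,0,0,-0.3],[0,0,0,0,0,0,-0.8],[0,0,0,0,0,0,-1],[0,0,0,0,0,0,-1]]], "newtons": 60}}

```text
time: 3.3
tcp_pos: [0.5264, -0.2507, 0.2151]
tool_rot: [[0.432, 0.902, 0.001], [0.902, -0.432, -0.001], [-0.0, 0.001, -1.0]]
force: [-1.0, 0.6, 5.3]
opening: 0.218
gripper_force: 58.3
```

```bash
python3 - <<'E'
from h import *
o=status.get_obs(); print({k:np.round(o[k],3).tolist() for k in("time","tcp_pos","tool_rot","force","moment","opening","gripper_force","joint_positions")})
E
```

```text
{'time': 3.3, 'tcp_pos': [0.526, -0.251, 0.215], 'tool_rot': [[0.432, 0.902, 0.001], [0.902, -0.432, -0.001], [-0.0, 0.001, -1.0]], 'force': [-1.043, 0.573, 5.305], 'moment': [0.225, 0.461, 0.039], 'opening': 0.218, 'gripper_force': 58.33, 'joint_positions': [30.477, 37.198, -12.171, 102.664, 11.169, 41.247, -13.325]}
```

```bash
cat >> h.py <<'E'
def Rhole(psi=0.,tilt=30.):
    p,t=np.deg2rad([psi,tilt]); c=np.array([np.cos(p),np.sin(p),0]); z=c*np.sin(t)-np.array([0,0,np.cos(t)]); x=np.array([-c[1],c[0],0])
    return np.column_stack([x,np.cross(z,x),z])
E
python3 - <<'E'
from h import *
t=cam("top")
for p,z in(((314.7,240.3),.1225),((352.2,245.4),.1225),((319.5,206.1),.1675),((358.8,208.7),.1675),((307,192),.012),((369,200),.012),((304,251),.012),((362,261),.012)): print(onz(t,p,z))
todo([.39,-.04,.37],Rhole(0))
E
```

```text
[0.4778 0.0053 0.1225]
[ 0.4757 -0.0823  0.1225]
[0.5482 0.0027 0.1675]
[ 0.5523 -0.0863  0.1675]
[0.6247 0.0407 0.012 ]
[ 0.6216 -0.12    0.012 ]
[0.4703 0.0305 0.012 ]
[ 0.4614 -0.1169  0.012 ]
now [ 0.5264 -0.2507  0.2152] shift now-axes [ 2.1833 -3.565  -2.5851] final-axes [ 3.5116 -0.6781 -3.3715] turn [-4.281   0.9786 -3.6387]
```

>>> {"op": "step_arm", "data": {"motion": [[[0,0,-0.5,0,0,0,-1],[0,0,-0.8,0,0,0,-1],[0,0,-0.9,0,0,0,-1],[0,0,-0.8,0,0,0,-1]]]}}

```text
time: 3.85
tcp_pos: [0.5261, -0.2505, 0.3962]
tool_rot: [[0.432, 0.902, 0.001], [0.902, -0.432, -0.001], [0.0, 0.001, -1.0]]
force: [0.7, 0.1, -1.9]
opening: 0.218
gripper_force: 58.8
```

```bash
python3 - <<'E'
from h import *
todo([.39,-.04,.37],Rhole(0)); print(status.get_obs()["force"],status.get_obs()["opening"])
E
```

```text
now [ 0.5261 -0.2505  0.3962] shift now-axes [ 2.1839 -3.5622  0.4323] final-axes [ 3.5086 -2.1827 -0.7558] turn [-4.2792  0.977  -3.6372]
[ 0.7174  0.0946 -1.8807] 0.2181866546744578
```

>>> {"op": "step_arm", "data": {"motion": [[[0.36,-0.59,0.07,-0.71,0.16,-0.61,-1],[0.41,-0.57,0.04,-0.71,0.16,-0.61,-1],[0.46,-0.53,0.01,-0.71,0.16,-0.61,-1],[0.5,-0.49,-0.03,-0.71,0.16,-0.61,-1],[0.53,-0.45,-0.06,-0.71,0.16,-0.61,-1]]]}}

```text
time: 4.47
tcp_pos: [0.4151, -0.0723, 0.3697]
tool_rot: [[0.069, 0.903, 0.423], [0.998, -0.068, -0.017], [0.014, 0.423, -0.906]]
force: [1.3, 1.0, -0.9]
opening: 0.217
gripper_force: 59.1
```

>>> {"op": "step_arm", "data": {"motion": [[[0.56,-0.41,-0.09,-0.71,0.16,-0.61,-1],[0,0,0,0,0,0,-1],[0,0,0,0,0,0,-1]]]}}

```text
time: 4.85
tcp_pos: [0.3952, -0.0389, 0.3728]
tool_rot: [[-0.002, 0.871, 0.491], [1.0, 0.002, -0.0], [-0.001, 0.491, -0.871]]
force: [0.0, -0.2, -0.8]
opening: 0.217
gripper_force: 60.2
```

```bash
python3 - <<'E'
from h import *
w=cam("wrist","w2"); o=status.get_obs(); print(o["joint_positions"],o["force"],o["opening"]); todo([.39,-.04,.37],Rhole(0))
print(proj(w,[[.517,-.04,.143]]))
E
```

```text
[ 33.1623   0.8831 -30.8733 136.5234  -3.1068  13.3511   5.3473] [ 0.725  -0.6409 -1.0351] 0.2177032238358982
now [ 0.3955 -0.0391  0.3728] shift now-axes [-0.015  -0.1031 -0.0049] final-axes [-0.0152 -0.103  -0.0059] turn [-0.0859  0.0019  0.0153]
[[312.7399 212.2759]]
```

View pics/w2.png

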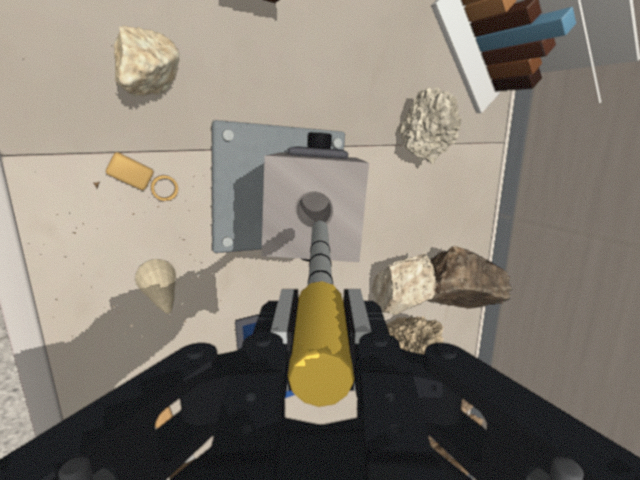

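The wrist view shows the rod firmly held and the block face with corners at about (267,156), (368,160), (360,261) and (263,254). The mouth is near (315,207). I'll refine the corners and solve the face pose.

```bash
cat > face.py <<'E'
from h import *
def face(w,cs,win=5):
    g=cv2.cvtColor(w["color"],cv2.COLOR_RGB2GRAY)
    c=cv2.cornerSubPix(g,np.array(cs,np.float32).reshape(-1,1,2),(win,win),(-1,-1),(3,50,.01)); print(c[:,0])
    K=np.array([[w["fx"],0,w["cx"]],[0,w["fy"],w["cy"]],[0,0,1]]);D=np.array(w["dist"],float)
    # object frame: x uphill(away from robot), y left, corners order: left-low,left-high,right-high,right-low
    a=.045; ob=np.array([[-a,a,0],[a,a,0],[a,-a,0],[-a,-a,0]])
    n,rv,tv,er=cv2.solvePnPGeneric(ob,c.astype(float),K,D,flags=cv2.SOLVEPNP_IPPE)
    T=np.array(w["T"])
    for r,t,e in zip(rv,tv,er):
        R=T[:3,:3]@cv2.Rodrigues(r)[0]; p=T[:3,:3]@t[:,0]+T[:3,3]
        print("centre",p,"normal",R[:,2],"tilt",np.degrees(np.arccos(R[2,2])),"ylev",R[:,1],"err",e)
E
python3 - <<'E'
from face import *
w=cam("wrist"); face(w,[(267,156),(368,160),(360,261),(263,254)])
g=cv2.cvtColor(w["color"],cv2.COLOR_RGB2GRAY)
print(g[180:236:3,290:342:3])
print("mouth if z .145:",[onz(w,p,.145) for p in((313.6,208.7),(315,207))])
E
```

```text
[[264.5221 155.0349]
 [368.0755 162.4951]
 [358.4139 261.7811]
 [263.     254.    ]]
centre [ 0.5177 -0.0381  0.1424] normal [-0.5793  0.0543  0.8133] tilt 35.57671897144415 ylev [ 0.0745  0.9971 -0.0136] err [0.4026]
centre [ 0.5188 -0.0361  0.1435] normal [-0.3288  0.3612  0.8726] tilt 29.23967750041827 ylev [ 0.2276  0.927  -0.298 ] err [2.02]
[[168 170 171 169 170 169 167 166 168 160 163 162 161 162 169 162 163 169]
 [164 167 169 173 173 168 166 167 164 165 161 158 163 159 161 165 166 168]
 [158 163 166 170 168 173 171 167 166 169 164 163 162 162 164 163 164 168]
 [164 162 159 164 168 172 174 173 169 170 162 167 160 162 162 159 165 161]
 [159 163 163 161 162 151 131 118 111 123 143 161 163 167 161 163 163 163]
 [161 160 157 154 134 115 108 105 108 105 105 108 154 165 165 164 157 162]
 [158 156 158 128  99 112 105 107 100 106 110 111 109 158 166 164 162 163]
 [159 159 141  78  89 110 107 108 107 109 106 109 115 116 166 167 165 163]
 [160 159 129  85  71 108 107 107 109 111 110 115 108  86 158 169 169 162]
 [160 158 118  94  68  82 106 106 111 114 112 110  73  70 139 169 166 169]
 [160 153 113  96  90  68  79  94  98 106  94  73  71  72 135 173 169 167]
 [158 159 129  97  98  79  71  79  75  74  70  70  73  76 140 170 169 169]
 [153 159 149  98 101 102  81  75  79  72  72  75  68  92 152 167 167 173]
 [155 157 156 120  96  97  97  89  67  73  74  66  76 127 157 165 167 167]
 [158 153 157 152 117  98  94  88  89  99 115 117 118 150 160 162 160 169]
 [156 153 157 155 155 135 104  91  90  97 118 130 130 157 158 160 161 160]
 [118 152 157 151 159 152 153 132  91 105 118 124 127 159 161 157 159 160]
 [102 103 158 158 155 157 156 133  87  99 116 120 127 158 159 153 158 157]
 [104 103 157 157 159 158 154 124  86 100 121 125 131 157 161 156 160 155]]
mouth if z .145: [array([ 0.5171, -0.0365,  0.145 ]), array([ 0.5186, -0.0351,  0.145 ])]
```

```bash
python3 - <<'E'
from h import *
w=cam("wrist")
for a,b in(((213,122),(213,251)),((213,122),(345,130))):
    A,B=onz(w,a,.012),onz(w,b,.012); d=A-B; print(A,B,np.linalg.norm(d),np.degrees(np.arctan2(d[1],d[0])))
g=cv2.cvtColor(w["color"],cv2.COLOR_RGB2GRAY).astype(int)
# sub-pixel near plate edge, and the face's low edge and left/right edges
def hedge(y,x0,x1): r=np.abs(np.diff(g[y-1:y+2,x0:x1].mean(0))); k=r.argmax(); s=slice(max(k-2,0),k+3); return x0+.5+(np.arange(len(r))[s]*r[s]).sum()/r[s].sum()
def vedge(x,y0,y1): r=np.abs(np.diff(g[y0:y1,x-1:x+2].mean(1))); k=r.argmax(); s=slice(max(k-2,0),k+3); return y0+.5+(np.arange(len(r))[s]*r[s]).sum()/r[s].sum()
def yaw(pts,z):
    P=np.array([onz(w,p,z) for p in pts]); m=np.median
    l=cv2.fitLine(P[:,:2].astype(np.float32)*1000,cv2.DIST_HUBER,0,.01,.01).ravel(); print(P.mean(0),np.degrees(np.arctan2(l[1],l[0])))
yaw([(hedge(y,205,222),y) for y in range(130,245,5)],.012)
yaw([(hedge(y,257,272),y) for y in list(range(165,225,5))],.1225)
yaw([(hedge(y,355,375),y) for y in list(range(170,250,5))],.1675)
ct=[(x,vedge(x,150,168)) for x in range(280,360,8)]; print(ct[::3])
E
```

```text
[0.4672 0.0382 0.012 ] [ 0.4559 -0.1049  0.012 ] 0.14351016369476907 85.46371854670052
[0.4672 0.0382 0.012 ] [0.6349 0.0295 0.012 ] 0.16785712493439478 177.03379461226277
[ 0.4594 -0.0293  0.012 ] 85.509605
[ 0.4783 -0.0223  0.1225] 85.76098
[ 0.5557 -0.0355  0.1675] 85.51505
[(280, np.float64(155.7008032128514)), (304, np.float64(157.0874125874126)), (328, np.float64(158.91176470588235)), (352, np.float64(156.7801302931596))]
```

```bash
cat >> h.py <<'E'
m=np.array([.517,-.0372,.145]); PSI=-4.4; RH=Rhole(PSI); ax=-RH[:,2]
def hole(p):
    "point in block frame: uphill-x(away), y, z"
    return np.array([RH[:,1],RH[:,0],ax])@(np.array(p)-m)
E
python3 - <<'E'
from h import *
todo(m+ax*.222,RH)
E
```

```text
now [ 0.3955 -0.0392  0.3724] shift now-axes [ 0.1747 -0.1294  0.5992] final-axes [ 0.188  -0.1485  0.5907] turn [-0.0944 -0.3185  0.5671]
```

>>> {"op": "step_arm", "data": {"motion": [[[0.09,-0.07,0.3,-0.05,-0.16,0.28,-1],[0.09,-0.07,0.3,-0.05,-0.16,0.28,-1],[0,0,0,0,0,0,-1]]]}}

```text
time: 5.38
tcp_pos: [0.3922, -0.0384, 0.3507]
tool_rot: [[0.029, 0.89, 0.456], [0.999, -0.017, -0.03], [-0.019, 0.456, -0.89]]
force: [0.2, -0.2, 0.1]
opening: 0.22
gripper_force: 60.1
```

```bash
python3 - <<'E'
from h import *
todo(m+ax*.222,RH); o=status.get_obs(); R=np.array(o["tool_rot"]); print(o["joint_positions"],o["force"],"tip in hole",hole(np.array(o["tcp_pos"])+.205*R[:,2]))
E
```

```text
now [ 0.3922 -0.0384  0.3507] shift now-axes [0.1726 0.1044 0.3017] final-axes [0.1793 0.0805 0.3051] turn [-0.4101 -0.0546  0.426 ]
[ 44.741    4.6218 -46.9247 137.5448  25.2572  13.3682 -25.9548] [ 0.2081 -0.2095  0.1022] tip in hole [-0.0149 -0.0097  0.0356]
```

>>> {"op": "step_arm", "data": {"motion": [[[0.08,0.14,0.12,0,0,0,-1],[0.08,0.14,0.12,0,0,0,-1],[0,0,0,0,0,0,-1]]]}}

```text
time: 5.75
tcp_pos: [0.4146, -0.0288, 0.346]
tool_rot: [[0.028, 0.889, 0.457], [0.999, -0.016, -0.03], [-0.019, 0.458, -0.889]]
force: [-0.1, 0.0, -0.4]
opening: 0.219
gripper_force: 60.1
```

```bash
cat >> h.py <<'E'
def tip(L=.205):
    o=status.get_obs(); R=np.array(o["tool_rot"]); print(o["time"],"q",np.array(o["joint_positions"]),"F",np.array(o["force"]),"M",np.array(o["moment"]),"op",round(o["opening"],3),"tip in hole",hole(np.array(o["tcp_pos"])+L*R[:,2]),"tilt",np.degrees(np.arccos(-R[2,2])))
E
python3 - <<'E'
from h import *
todo(m+ax*.205,RH);tip()
E
```

```text
now [ 0.4146 -0.0288  0.346 ] shift now-axes [-0.001  -0.1754  0.3502] final-axes [-0.0082 -0.1916  0.3415] turn [-0.3977 -0.0563  0.4327]
5.75 q [ 35.746    7.2202 -41.1506 135.8248  36.0992  14.1514 -38.6353] F [-0.1191  0.0023 -0.3625] M [0.035  0.6318 0.0028] op 0.219 tip in hole [0.0017 0.0016 0.0207] tilt 27.2581660892535
```

>>> {"op": "step_arm", "data": {"motion": [[[0,0.02,0.35,0,0,0,-1],[0,0.01,0.35,-0.05,0,0,-1],[0,-0.01,0.35,-0.1,0,0,-1],[0,0,0,0,0,0,-1]]]}}

```text
time: 6.25
tcp_pos: [0.4372, -0.0329, 0.2993]
tool_rot: [[0.031, 0.885, 0.464], [0.999, -0.016, -0.036], [-0.025, 0.465, -0.885]]
force: [-0.0, 0.2, -1.5]
opening: 0.216
gripper_force: 60.1
```

```bash
python3 - <<'E'
from h import *
todo(m+ax*(.205-.045),RH);tip()
E
```

```text
now [ 0.4372 -0.0329  0.2993] shift now-axes [ 0.0373 -0.1216  0.2317] final-axes [ 0.0308 -0.1325  0.2267] turn [-0.3294 -0.0051  0.4335]
6.25 q [ 30.656   15.8115 -39.0245 137.8195  83.1568  14.2953 -85.694 ] F [-0.0489  0.1775 -1.485 ] M [0.062  0.6377 0.0455] op 0.216 tip in hole [-0.0002 -0.0019 -0.0312] tilt 27.735491746453484
```

>>> {"op": "step_arm", "data": {"motion": [[[0.01,-0.05,0.25,-0.1,0,0,-1],[0.01,-0.05,0.25,-0.1,0,0,-1],[0,0,0,0,0,0,-1]]]}}

```text
time: 6.62
tcp_pos: [0.4459, -0.0327, 0.2705]
tool_rot: [[0.032, 0.874, 0.485], [0.999, -0.016, -0.037], [-0.025, 0.486, -0.874]]
force: [-0.7, -0.6, -0.7]
opening: 0.214
gripper_force: 60.0
```

```bash
python3 - <<'E'
from h import *
todo(m+ax*(.205-.080),RH);tip()
E
```

```text
now [ 0.4459 -0.0327  0.2705] shift now-axes [ 0.0172 -0.0116  0.3213] final-axes [ 0.0167 -0.0175  0.3211] turn [-0.13   -0.0058  0.4259]
6.625 q [  30.3979   21.4627  -41.1159  139.9627  108.5461   19.5254 -111.202 ] F [-0.6929 -0.5846 -0.7121] M [0.0551 0.6634 0.0057] op 0.214 tip in hole [-0.0022 -0.0009 -0.0607] tilt 29.10587259331595
```

>>> {"op": "step_arm", "data": {"motion": [[[0.01,0,0.15,-0.06,0,0,-1],[0.01,0,0.15,-0.06,0,0,-1],[0,0,0.12,0,0,0,-1],[0,0,0,0,0,0,-1]]]}}

```text
time: 7.12
tcp_pos: [0.4573, -0.0312, 0.2512]
tool_rot: [[0.028, 0.865, 0.501], [0.999, -0.01, -0.038], [-0.028, 0.502, -0.865]]
force: [-22.3, 1.3, 35.9]
opening: 0.219
gripper_force: 64.5
```

```bash
python3 - <<'E'
from h import *
todo(m+ax*(.205-.105),RH);tip()
E
```

```text
now [ 0.4573 -0.0312  0.2512] shift now-axes [-0.0227 -0.0216  0.3669] final-axes [-0.0238 -0.0192  0.3669] turn [ 0.0247 -0.0021  0.4687]
7.125 q [  31.5273   26.4822  -44.9388  140.5245  115.7335   25.8362 -118.0094] F [-22.2641   1.2639  35.9106] M [0.0794 0.7374 0.0146] op 0.219 tip in hole [ 0.0018  0.0015 -0.083 ] tilt 30.16965838493816
```

The tip hit bottom at about 83 mm with a force step to 42 N, so the hole is 80 mm deep and the middle plug is needed. Next I withdraw the rod.

>>> {"op": "step_arm", "data": {"motion": [[[0,0,-0.15,0,0,0,-1],[0,0.03,-0.35,0.08,0,0,-1],[0,0.03,-0.35,0.08,0,0,-1],[0,0.03,-0.35,0.08,0,0,-1]]]}}

```text
time: 7.62
tcp_pos: [0.4301, -0.0304, 0.3123]
tool_rot: [[0.033, 0.877, 0.479], [0.999, -0.016, -0.04], [-0.027, 0.479, -0.877]]
force: [-0.3, -0.8, -2.1]
opening: 0.215
gripper_force: 60.1
```

```bash
python3 - <<'E'
from h import *
todo(m+ax*(.205+.02),RH);tip()
E
```

```text
now [ 0.4301 -0.0304  0.3123] shift now-axes [ 0.004  -0.1495 -0.606 ] final-axes [-0.002  -0.1357 -0.6092] turn [-0.1899  0.0179  0.425 ]
7.625 q [ 32.5086  13.5007 -41.0329 138.2504  79.3476  13.9424 -82.5267] F [-0.3073 -0.8179 -2.1033] M [ 0.0222  0.6734 -0.0031] op 0.215 tip in hole [ 0.0035 -0.0004 -0.0165] tilt 28.69830322827861
```

>>> {"op": "step_arm", "data": {"motion": [[[0,0.06,-0.4,0.15,0,0,-1],[0,0.06,-0.4,0.15,0,0,-1],[0,0.1,-0.3,0.2,0,0,-1],[0,0,0,0,0,0,-1]]]}}

```text
time: 8.12
tcp_pos: [0.4173, -0.0321, 0.3633]
tool_rot: [[0.043, 0.898, 0.438], [0.999, -0.024, -0.048], [-0.032, 0.439, -0.898]]
force: [-0.5, -1.0, -0.8]
opening: 0.215
gripper_force: 60.1
```

```bash
cat >> h.py <<'E'
RS=np.array([[.432,.902,0],[.902,-.432,0],[0,0,-1.]])
def path(p,R,n):
    "local shifts and turn per row along a straight line with even turning"
    o=status.get_obs();R0=np.array(o["tool_rot"]);d=(np.array(p)-o["tcp_pos"])/.06/n;v=Ro.from_matrix(R0.T@R).as_rotvec()
    print("turn/row",v/.12/n); 
    for i in range(n): print(np.round(Ro.from_rotvec(v*i/n).inv().as_matrix()@R0.T@d,2))
E
python3 - <<'E'
from h import *
tip(); path([.526,-.2505,.4],RS,8)
E
```

```text
8.125 q [ 52.4384   7.8615 -59.7671 132.6984  35.3285  20.9347 -38.3172] F [-0.5129 -1.025  -0.8138] M [ 0.0264  0.5288 -0.0306] op 0.215 tip in hole [ 0.0088 -0.0054  0.0344] tilt 26.13975618267416
turn/row [ 0.4743 -0.0634  0.421 ]
[-0.45  0.25  0.05]
[-0.43  0.27  0.04]
[-0.42  0.3   0.03]
[-0.4   0.32  0.01]
[-0.39  0.34 -0.  ]
[-0.37  0.36 -0.02]
[-0.35  0.37 -0.04]
[-0.33  0.39 -0.06]
```

>>> {"op": "step_arm", "data": {"motion": [[[-0.3,0.2,-0.3,0.47,-0.06,0.42,-1],[-0.43,0.27,-0.1,0.47,-0.06,0.42,-1],[-0.42,0.3,0.05,0.47,-0.06,0.42,-1],[-0.4,0.32,0.05,0.47,-0.06,0.42,-1],[-0.39,0.34,0.05,0.47,-0.06,0.42,-1]]]}}

```text
time: 8.75
tcp_pos: [0.4727, -0.1588, 0.4019]
tool_rot: [[0.287, 0.944, 0.163], [0.958, -0.285, -0.039], [0.009, 0.167, -0.986]]
force: [-1.1, -0.5, -0.7]
opening: 0.216
gripper_force: 60.0
```

```bash
python3 - <<'E'
from h import *
tip(); path([.526,-.2505,.395],RS,4)
E
```

```text
8.75 q [ 58.5717  20.7108 -57.9824 108.0747  24.1194  53.139  -26.293 ] F [-1.0787 -0.5206 -0.6723] M [ 0.1141  0.1638 -0.0464] op 0.216 tip in hole [ 0.0265 -0.1301  0.048 ] tilt 9.6274284480736
turn/row [ 0.3474 -0.0458  0.3213]
[-0.3   0.31  0.08]
[-0.29  0.33  0.07]
[-0.28  0.34  0.06]
[-0.26  0.35  0.04]
```

>>> {"op": "step_arm", "data": {"motion": [[[-0.3,0.31,0.08,0.35,-0.05,0.32,-1],[-0.29,0.33,0.07,0.35,-0.05,0.32,-1],[-0.28,0.34,0.06,0.35,-0.05,0.32,-1],[-0.26,0.35,0.04,0.35,-0.05,0.32,-1],[0,0,0,0,0,0,-1]]]}}

```text
time: 9.38
tcp_pos: [0.5264, -0.2509, 0.3932]
tool_rot: [[0.432, 0.902, -0.001], [0.902, -0.432, -0.002], [-0.002, -0.001, -1.0]]
force: [-1.1, 0.7, -1.6]
opening: 0.216
gripper_force: 60.0
```

```bash
python3 - <<'E'
from h import *
tip(); todo([.526,-.2505,.395],RS)
o=status.get_obs();R=np.array(o["tool_rot"]);tp=np.array(o["tcp_pos"])+R[:,2]*.205
w=cam("wrist","w3");s=cam("scene");t=cam("top"); print("tip",tp,proj(w,[tp,[.526,-.2505,.07]]),proj(s,[tp,[.526,-.2505,.07]]),proj(t,[tp]))
x,y=proj(w,[tp])[0].astype(int); a=w["color"][y-60:y+40,x-65:x+65,::-1]; print("w crop",x-65,y-60)
x,y=proj(s,[tp])[0].astype(int); b=s["color"][y-75:y+65,x-65:x+65,::-1]; print("s crop",x-65,y-75)
cv2.imwrite("pics/tip.png",np.vstack([cv2.resize(a,(390,300),interpolation=2),cv2.resize(b,(390,300*7//5*1)[:2],interpolation=2)])[:600] if 0 else np.hstack([cv2.resize(a,(390,300),interpolation=2),cv2.resize(b,None,fx=300/140,fy=300/140,interpolation=2)]))
E
```

```text
9.375 q [ 53.3278  32.4341 -50.5112  90.0911  26.2419  70.0627 -27.546 ] F [-1.1246  0.7076 -1.5607] M [ 0.0044  0.0128 -0.0207] op 0.216 tip in hole [ 0.0437 -0.2128  0.0247] tilt 0.1300363679008302
now [ 0.5264 -0.2509  0.3932] shift now-axes [ 0.004  -0.0085 -0.0293] final-axes [ 0.004  -0.0085 -0.0293] turn [-0.0046  0.0183 -0.0032]
tip [ 0.5261 -0.2513  0.1882] [[320.3058 226.8612]
 [319.9681 197.5403]] [[359.1941 164.7772]
 [358.5697 207.7525]] [[432.6717 225.9114]]
w crop 255 166
s crop 294 89
```

View pics/tip.png

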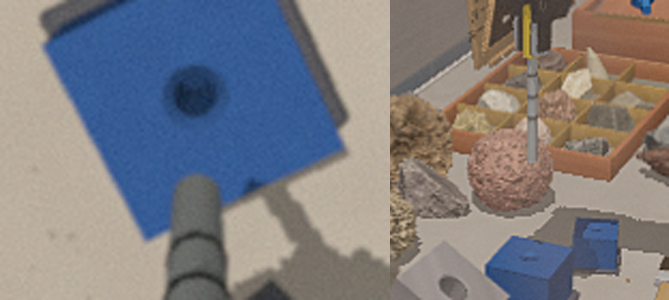

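The tip is at (320,227), as predicted for an unslipped grasp, and the stand's hole at (319,197) lies right on the axis. I lower the rod in.

>>> {"op": "step_arm", "data": {"motion": [[[0,-0.01,0.6,0,0.02,0,-1],[0,0,0.7,0,0,0,-1],[0,0,0.5,0,0,0,-1],[0,0,0.3,0,0,0,-1],[0,0,0.3,0,0,0,-1]]]}}

```text
time: 10.15
tcp_pos: [0.5256, -0.2481, 0.2519]
tool_rot: [[0.429, 0.903, 0.003], [0.903, -0.429, 0.001], [0.002, 0.003, -1.0]]
force: [-0.1, -0.2, -1.7]
opening: 0.217
gripper_force: 60.3
```

>>> {"op": "step_arm", "data": {"motion": [[[0,0,0.25,0,0,0,-1],[0,0,0.25,0,0,0,-1],[0,0,0,0,0,0,-1]]]}}

```text
time: 10.52
tcp_pos: [0.5247, -0.2485, 0.2205]
tool_rot: [[0.43, 0.903, 0.0], [0.903, -0.43, 0.003], [0.002, -0.001, -1.0]]
force: [-0.3, -0.0, -0.9]
opening: 0.219
gripper_force: 60.3
```

```bash
python3 - <<'E'
from h import *
tip(); todo([.526,-.2505,.215],RS)
E
```

```text
10.525 q [ 49.1885  42.6007 -43.6058 102.1739  36.9604  50.5982 -36.8314] F [-0.2793 -0.0052 -0.9008] M [-0.0413  0.0222 -0.0222] op 0.219 tip in hole [-0.0441 -0.2095 -0.1241] tilt 0.14914199755759447
now [ 0.5247 -0.2485  0.2205] shift now-axes [-0.0211  0.0344  0.0914] final-axes [-0.0207  0.0344  0.0915] turn [-0.0092 -0.0197  0.0226]
```

>>> {"op": "step_arm", "data": {"motion": [[[-0.02,0.03,0.06,0,0,0,-1],[0,0,0,0,0,0,-1],[0,0,0,0,0,0,0.2],[0,0,0,0,0,0,1],[0,0,0,0,0,0,1]]]}}

```text
time: 11.15
tcp_pos: [0.5263, -0.2503, 0.2183]
tool_rot: [[0.43, 0.903, 0.002], [0.903, -0.43, 0.002], [0.002, 0.001, -1.0]]
force: [1.0, 0.5, -0.4]
opening: 0.841
gripper_force: 0.0
```

>>> {"op": "step_arm", "data": {"motion": [[[0,0,-0.4,0,0,0,1],[0,0,-0.8,0,0,0,1],[0,0,-0.8,0,0,0,1],[0,0,-0.3,0,0,0,1]]]}}

```text
time: 11.65
tcp_pos: [0.527, -0.2504, 0.3591]
tool_rot: [[0.43, 0.903, 0.006], [0.903, -0.43, 0.0], [0.003, 0.005, -1.0]]
force: [-0.8, 1.3, -0.4]
opening: 0.999
gripper_force: 0.0
```

```bash
python3 - <<'E'
from h import *
tip(); w=cam("wrist");s=cam("scene");t=cam("top")
for c in(w,s,t):
    h=cv2.cvtColor(c["color"],cv2.COLOR_RGB2HSV); u=proj(c,[[.5255,-.251,.165]])[0].astype(int)
    k=cv2.inRange(h,(20,120,80),(35,255,255)); yy,xx=np.nonzero(k[u[1]-50:u[1]+50,u[0]-50:u[0]+50]); print(len(xx),u,xx.mean()+u[0]-50,yy.mean()+u[1]-50)
print(proj(t,[[.5255,-.251,.19]]),proj(s,[[.5255,-.251,.19]]))
a=np.deg2rad(28.2+1.2)
# rack: measured plug heads
P=np.array([[.5305,.353],[.5237,.2808],[.5181,.2099]]); d=P[0]-P[2]; print("rack dir",np.degrees(np.arctan2(d[1],d[0])))
E
```

```text
11.65 q [ 53.1012  34.1498 -49.9139  93.1945  28.05    65.6487 -29.0933] F [-0.8072  1.2521 -0.3738] M [-0.016  -0.0593  0.0028] op 0.999 tip in hole [ 0.0284 -0.2116 -0.0059] tilt 0.33261536906653155
1015 [317 232] 318.56059113300495 235.7793103448276
182 [359 173] 359.4725274725275 174.37912087912088
43 [430 228] 429.09302325581393 227.32558139534882
[[432.6991 225.9587]] [[359.3652 164.2001]]
rack dir 85.0475373327975
```

```bash
python3 - <<'E'
from h import *
path([.515,.31,.33],Rhole(-5,0),11)
E
```

```text
turn/row [ 0.001  -0.0013 -0.2706]
[ 0.76 -0.38  0.04]
[ 0.77 -0.36  0.04]
[ 0.78 -0.33  0.04]
[ 0.79 -0.3   0.04]
[ 0.8  -0.28  0.04]
[ 0.81 -0.25  0.04]
[ 0.82 -0.23  0.04]
[ 0.83 -0.2   0.04]
[ 0.83 -0.17  0.04]
[ 0.84 -0.15  0.04]
[ 0.84 -0.12  0.04]
```

>>> {"op": "step_arm", "data": {"motion": [[[0.76,-0.38,0,0,0,-0.27,1],[0.77,-0.36,0,0,0,-0.27,1],[0.78,-0.33,0,0,0,-0.27,1],[0.79,-0.3,0.03,0,0,-0.27,1],[0.8,-0.28,0.03,0,0,-0.27,1]]]}}

```text
time: 12.42
tcp_pos: [0.5196, 0.0047, 0.3509]
tool_rot: [[0.278, 0.961, -0.002], [0.961, -0.278, 0.002], [0.001, -0.002, -1.0]]
force: [0.6, 0.3, -0.7]
opening: 0.999
gripper_force: 0.0
```

>>> {"op": "step_arm", "data": {"motion": [[[0.81,-0.25,0.06,0,0,-0.27,1],[0.82,-0.23,0.06,0,0,-0.27,1],[0.83,-0.2,0.06,0,0,-0.27,1],[0.83,-0.17,0.06,0,0,-0.27,1],[0.84,-0.15,0.06,0,0,-0.27,1]]]}}

```text
time: 13.05
tcp_pos: [0.5149, 0.2596, 0.3329]
tool_rot: [[0.119, 0.993, -0.002], [0.993, -0.119, -0.0], [-0.0, -0.002, -1.0]]
force: [0.9, 0.1, 0.6]
opening: 1.0
gripper_force: 0.0
```

>>> {"op": "step_arm", "data": {"motion": [[[0.84,-0.12,0.05,0,0,-0.27,1],[0,0,0,0,0,0,1],[0,0,0,0,0,0,1]]]}}

```text
time: 13.42
tcp_pos: [0.5141, 0.3087, 0.3306]
tool_rot: [[0.087, 0.996, -0.001], [0.996, -0.087, -0.001], [-0.001, -0.001, -1.0]]
force: [1.3, 0.1, -0.2]
opening: 1.003
gripper_force: 0.0
```

```bash
python3 - <<'E'
from h import *
tip(); w=cam("wrist","w4"); todo([.515,.31,.33],Rhole(-5,0))
print(proj(w,[[.53,.353,.133],[.5237,.2808,.108],[.518,.21,.158]]))
E
```

```text
13.425 q [ -3.4728  38.1829 -51.547   92.5136  32.1759  65.3235 -67.9569] F [ 1.2698  0.097  -0.1799] M [-0.0649 -0.0144 -0.0215] op 1.003 tip in hole [-0.0354  0.3445 -0.002 ] tilt 0.07248324646328604
now [0.5145 0.3081 0.331 ] shift now-axes [0.0326 0.0049 0.0163] final-axes [0.0326 0.005  0.0164] turn [-0.0025  0.006  -0.0144]
[[337.9233 166.655 ]
 [335.5137 252.9293]
 [337.6498 364.1912]]
```

View pics/w4.png

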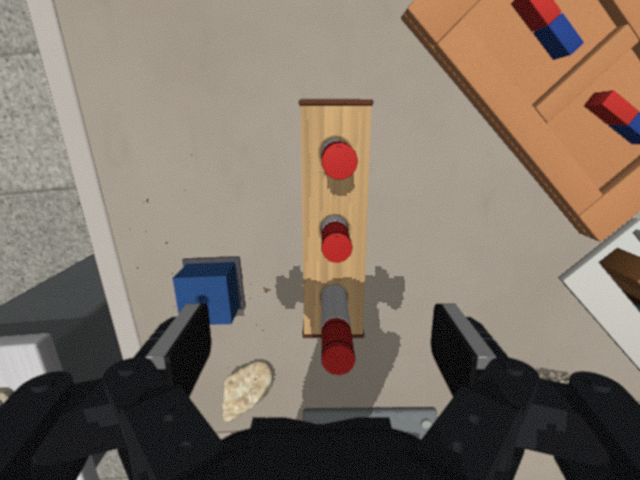

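The wrist view shows the three heads at (340,161), (336,242) and (338,358), with the rack lined up with the tool. By height the (340,161) plug is the middle one. I'll measure it with colour centroids and a multi-view check.

```bash
python3 - <<'E'
from h import *
w=cam("wrist");s=cam("scene");t=cam("top")
def disc(c,u,r):
    h=cv2.cvtColor(c["color"],cv2.COLOR_RGB2HSV); x,y=u
    k=cv2.inRange(h,(0,150,170),(8,255,255))|cv2.inRange(h,(172,150,170),(180,255,255))
    m_=np.zeros_like(k); m_[y-r:y+r,x-r:x+r]=k[y-r:y+r,x-r:x+r]
    cs=max(cv2.findContours(m_,0,2)[0],key=cv2.contourArea); return cv2.minEnclosingCircle(cs),cv2.fitEllipse(cs)
for n,u,z in(("mid",(340,161),.133),("short",(336,242),.108),("long",(338,358),.158)):
    (p,r),e=disc(w,u,26); print(n,p,r,e,onz(w,p,z),onz(w,e[0],z))
p=disc(w,(340,161),26)[0][0]
print(*tri([(s,(212,335)),(t,(170,202)),(w,p)]),*tri([(t,(170,202)),(w,p)]),*tri([(s,(212,335)),(w,p)]))
E
```

```text
mid (338.4010925292969, 159.7843475341797) 17.433456420898438 ((338.321044921875, 159.63812255859375), (33.39491271972656, 33.91877365112305), 41.060977935791016) [0.5314 0.357  0.133 ] [0.5314 0.3571 0.133 ]
short (335.6675109863281, 247.22589111328125) 14.598592758178711 ((335.7030334472656, 247.1111297607422), (27.69793701171875, 28.211591720581055), 77.36343383789062) [0.5248 0.2849 0.108 ] [0.5249 0.285  0.108 ]Traceback (most recent call last):
  File "<stdin>", line 9, in <module>
  File "<stdin>", line 7, in disc
ValueError: max() iterable argument is empty
```

```bash
python3 - <<'E'
from h import *
w=cam("wrist");s=cam("scene");t=cam("top")
h=cv2.cvtColor(t["color"],cv2.COLOR_RGB2HSV); k=cv2.inRange(h,(0,150,120),(8,255,255))|cv2.inRange(h,(172,150,120),(180,255,255))
n,_,st,ce=cv2.connectedComponentsWithStats(k[190:230,155:245]); print(st[1:,:5]+[155,190,0,0,0],ce[1:]+[155,190])
h=cv2.cvtColor(s["color"],cv2.COLOR_RGB2HSV); k=cv2.inRange(h,(0,150,120),(8,255,255))|cv2.inRange(h,(172,150,120),(180,255,255))
n,_,st,ce=cv2.connectedComponentsWithStats(k[270:370,195:280]); print(st[1:,:5]+[195,270,0,0,0])
p=(338.4,159.8)
for a,b in(((212,335),(169.5,202)),):
    print(*tri([(s,a),(t,b),(w,p)]),*tri([(t,b),(w,p)]),*tri([(s,a),(w,p)]))
P=np.array([.5310,.3560]); print("predicted px",[proj(c,[[*P,.133]]) for c in (s,t,w)])
todo([.531,.356,.33],Rhole(-5,0))
E
```

```text
[[168 196   6  10  37]
 [195 207   8   8  39]] [[170.7297 200.9459]
 [198.1282 210.8718]]
[[255 277  13  10 107]
 [256 287  13  16 154]
 [233 319  15  27 288]
 [204 332  15  12 144]
 [206 343  15  17 171]]
[0.5309 0.3548 0.1297] 2.468441223482734 [0.5322 0.3563 0.1189] 0.7331732710448985 [0.5313 0.3561 0.1318] 1.3379759445972461
predicted px [array([[211.3204, 334.6908]]), array([[168.1873, 200.6074]]), array([[336.7393, 161.5658]])]
now [0.5148 0.3089 0.3326] shift now-axes [0.8066 0.1986 0.0454] final-axes [0.8063 0.2003 0.0436] turn [ 0.0135 -0.0151 -0.0161]
```

>>> {"op": "step_arm", "data": {"motion": [[[0.4,0.1,0,0,0,0,1],[0.41,0.1,0.1,0,0,0,1],[0,0,0.6,0,0,0,1],[0,0,0.7,0,0,0,1],[0,0,0.7,0,0,0,1]]]}}

```text
time: 14.4
tcp_pos: [0.5313, 0.357, 0.2057]
tool_rot: [[0.088, 0.996, 0.002], [0.996, -0.088, 0.002], [0.002, 0.002, -1.0]]
force: [0.5, -0.5, -0.1]
opening: 1.001
gripper_force: 0.0
```

>>> {"op": "step_arm", "data": {"motion": [[[0,0,0.4,0,0,0,1],[0,0,0.2,0,0,0,1],[0,0,0,0,0,0,1]]]}}

```text
time: 14.78
tcp_pos: [0.5309, 0.3573, 0.1705]
tool_rot: [[0.088, 0.996, 0.001], [0.996, -0.088, 0.002], [0.002, 0.001, -1.0]]
force: [-0.8, -0.3, 0.2]
opening: 0.999
gripper_force: 0.0
```

```bash
python3 - <<'E'
from h import *
tip(); todo([.531,.356,.169],Rhole(-5,0))
E
```

```text
14.775 q [-11.8791  50.9444 -43.7033  94.3158  42.5001  52.501  -77.07  ] F [-0.8316 -0.2595  0.2309] M [-0.0005 -0.0364 -0.0208] op 0.999 tip in hole [-0.1038  0.3947 -0.1474] tilt 0.1133992395913635
now [0.5309 0.3573 0.1705] shift now-axes [-0.0208  0.0028  0.0242] final-axes [-0.0208  0.0028  0.0243] turn [ 0.0065 -0.0151 -0.0073]
```

>>> {"op": "step_arm", "data": {"motion": [[[0,0,0,0,0,0,0.3],[0,0,0,0,0,0,-0.3],[0,0,0,0,0,0,-1],[0,0,0,0,0,0,-1],[0,0,0,0,0,0,-1]]], "newtons": 70}}

```text
time: 15.4
tcp_pos: [0.5312, 0.3578, 0.1715]
tool_rot: [[0.088, 0.996, 0.003], [0.996, -0.088, 0.003], [0.003, 0.002, -1.0]]
force: [-0.7, -0.1, 6.0]
opening: 0.283
gripper_force: 68.8
```

```bash
python3 - <<'E'
from h import *
tip(); o=status.get_obs(); print(o["tcp_pos"],o["gripper_force"])
E
```

```text
15.4 q [-11.8925  50.8683 -43.739   94.2835  42.5129  52.4996 -77.0757] F [-0.7462 -0.1055  5.9993] M [-0.1252  0.0366 -0.0002] op 0.283 tip in hole [-0.1028  0.3956 -0.1468] tilt 0.22066889959879446
[0.5312 0.3578 0.1715] 68.8042595051229
```

>>> {"op": "step_arm", "data": {"motion": [[[0,0,-0.3,0,0,0,-1],[0,0,-0.6,0,0,0,-1],[0,0,-0.8,0,0,0,-1],[0,0,-0.8,0,0,0,-1],[0,0,-0.7,0,0,0,-1]]]}}

```text
time: 16.02
tcp_pos: [0.5301, 0.357, 0.3651]
tool_rot: [[0.087, 0.996, 0.002], [0.996, -0.087, 0.002], [0.003, 0.001, -1.0]]
force: [0.7, 0.2, -2.6]
opening: 0.282
gripper_force: 69.4
```

```bash
python3 - <<'E'
from h import *
tip(); o=status.get_obs(); L=.162
w=cam("wrist");t=cam("top");s=cam("scene")
path(m+ax*(L+.06)+[0.02,0,.02],RH,8)
tp=np.array(o["tcp_pos"])
E
```

```text
16.025 q [ -8.4634  39.4767 -51.3053  83.4642  31.4465  71.9565 -68.0312] F [ 0.7377  0.1883 -2.5889] M [ 0.0339 -0.0676  0.0153] op 0.282 tip in hole [-0.007   0.3945  0.0215] tilt 0.16514102218815666
turn/row [-0.5408 -0.0024 -0.0124]
[-0.82 -0.15  0.01]
[-0.82 -0.15  0.  ]
[-0.82 -0.15 -0.01]
[-0.82 -0.15 -0.02]
[-0.82 -0.15 -0.03]
[-0.82 -0.15 -0.03]
[-0.82 -0.15 -0.04]
[-0.82 -0.15 -0.05]
```

>>> {"op": "step_arm", "data": {"motion": [[[-0.7,-0.13,0,-0.3,0,0,-1],[-0.82,-0.15,0,-0.5,0,-0.01,-1],[-0.82,-0.15,-0.01,-0.54,0,-0.01,-1],[-0.82,-0.15,-0.02,-0.54,0,-0.01,-1],[-0.82,-0.15,-0.03,-0.54,0,-0.01,-1]]]}}

```text
time: 16.8
tcp_pos: [0.4645, 0.1207, 0.3597]
tool_rot: [[0.083, 0.955, 0.285], [0.997, -0.08, -0.024], [-0.0, 0.287, -0.958]]
force: [0.8, -1.1, -1.4]
opening: 0.284
gripper_force: 69.4
```

```bash
python3 - <<'E'
from h import *
tip(.1635); path(m+ax*(.1635+.04)+[0.01,0,.0],RH,4)
E
```

```text
16.8 q [ 19.3972  18.4728 -53.4411 118.6571  37.8379  42.2208 -62.3806] F [ 0.8131 -1.0907 -1.3934] M [-0.0122  0.3488 -0.0451] op 0.284 tip in hole [0.0138 0.153  0.059 ] tilt 16.64926359074957
turn/row [-0.4854  0.006  -0.0121]
[-0.64 -0.15  0.12]
[-0.64 -0.16  0.11]
[-0.64 -0.17  0.1 ]
[-0.64 -0.17  0.09]
```

>>> {"op": "step_arm", "data": {"motion": [[[-0.64,-0.15,0.05,-0.48,0,-0.01,-1],[-0.64,-0.16,0.1,-0.48,0,-0.01,-1],[-0.64,-0.17,0.1,-0.48,0,-0.01,-1],[-0.64,-0.17,0.1,-0.48,0,-0.01,-1],[0,0,0,0,0,0,-1]]]}}

```text
time: 17.42
tcp_pos: [0.427, -0.0227, 0.3281]
tool_rot: [[0.086, 0.871, 0.484], [0.996, -0.072, -0.047], [-0.007, 0.486, -0.874]]
force: [0.0, 0.3, -1.8]
opening: 0.282
gripper_force: 69.4
```

```bash
python3 - <<'E'
from h import *
L=.1635
tip(L); todo(m+ax*(L+.012),RH)
o=status.get_obs();R=np.array(o["tool_rot"]);w=cam("wrist");f=np.array(o["tcp_pos"])+R[:,2]*L
cs=[m+RH[:,1]*a*.045+RH[:,0]*b*.045 for a,b in((-1,1),(1,1),(1,-1),(-1,-1))]
pc=proj(w,cs);print("foot px",proj(w,[f]),"mouth",proj(w,[m]),"corners",pc)
im=w["color"][...,::-1].copy()
x,y=proj(w,[m])[0].astype(int);print("crop",x-75,y-70)
cv2.imwrite("pics/w5.png",cv2.resize(im[y-70:y+70,x-75:x+75],None,fx=4,fy=4,interpolation=2))
E
```

```text
17.425 q [ 34.2085  11.2166 -44.0784 137.4424  69.0543  15.031  -76.9105] F [ 0.0483  0.3122 -1.7581] M [ 0.1364  0.7431 -0.0235] op 0.282 tip in hole [0.0102 0.0059 0.0405] tilt 29.09444793890325
now [ 0.427  -0.0227  0.3281] shift now-axes [-0.1227 -0.2057  0.4793] final-axes [-0.1266 -0.2138  0.4747] turn [-0.1323  0.0846 -0.0374]
foot px [[320.1212 243.0478]] mouth [[307.5538 234.1884]] corners [[244.6686 174.6935]
 [368.9639 174.3711]
 [365.1462 288.6697]
 [251.9188 288.3954]]
crop 232 164
```

View pics/w5.png

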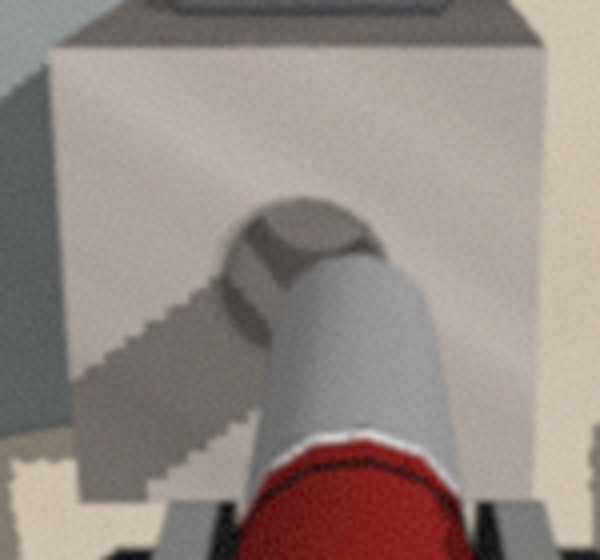

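Predicted face corners match the picture to about 1 px (shift the hole 1 mm toward −y), and the plug's foot is where I computed it. I align the plug and insert it.

```bash
sed -i 's/-.0372,.145/-.0380,.145/' h.py; python3 - <<'E'
from h import *
todo(m+ax*(.1635+.008),RH)
E
```

```text
now [ 0.4285 -0.0209  0.329 ] shift now-axes [-0.1679 -0.2324  0.5489] final-axes [-0.1709 -0.2406  0.5444] turn [-0.1144  0.0606 -0.0337]
```

>>> {"op": "step_arm", "data": {"motion": [[[-0.06,-0.08,0.18,-0.04,0.03,-0.01,-1],[-0.06,-0.08,0.18,-0.04,0.03,-0.01,-1],[-0.05,-0.08,0.17,-0.04,0,-0.01,-1],[0,0,0,0,0,0,-1],[0,0,0,0,0,0,-1]]]}}

```text
time: 18.1
tcp_pos: [0.4327, -0.0297, 0.2957]
tool_rot: [[0.074, 0.862, 0.502], [0.997, -0.065, -0.036], [0.001, 0.504, -0.864]]
force: [0.3, 0.3, -0.9]
opening: 0.282
gripper_force: 69.4
```

```bash
python3 - <<'E'
from h import *
tip(.1635);todo(m+ax*(.1635+.008),RH)
E
```

```text
18.1 q [  33.1726   16.7836  -43.4118  140.4617  101.8951   16.8497 -108.0999] F [ 0.2542  0.3488 -0.8892] M [ 0.0255  0.7734 -0.038 ] op 0.282 tip in hole [0.0027 0.0022 0.0093] tilt 30.23263741665394
now [ 0.4327 -0.0297  0.2957] shift now-axes [-0.0298 -0.0339  0.0218] final-axes [-0.0298 -0.0338  0.022 ] turn [ 0.0338 -0.0188  0.0108]
```

>>> {"op": "step_arm", "data": {"motion": [[[-0.03,-0.03,0,0.03,-0.02,0.01,-1],[0,0,0.15,0,0,0,-1],[0,0,0,0,0,0,-1]]]}}

```text
time: 18.48
tcp_pos: [0.4352, -0.0325, 0.2867]
tool_rot: [[0.077, 0.863, 0.499], [0.997, -0.067, -0.039], [-0.001, 0.5, -0.866]]
force: [0.2, -0.3, -1.8]
opening: 0.284
gripper_force: 69.4
```

```bash
python3 - <<'E'
from h import *
tip(.1635);todo(m+ax*(.1635-.01),RH)
E
```

```text
18.475 q [  33.7297   18.7236  -44.5336  140.688   104.9309   18.7691 -110.9631] F [ 0.2228 -0.2883 -1.8245] M [0.0733 0.7544 0.0222] op 0.284 tip in hole [-0.0001 -0.0009  0.0002] tilt 30.00502467180841
now [ 0.4352 -0.0325  0.2867] shift now-axes [0.0127 0.0023 0.1697] final-axes [0.0126 0.0023 0.1697] turn [ 0.0007  0.0085 -0.0018]
```

>>> {"op": "step_arm", "data": {"motion": [[[0.01,0,0.15,0,0,0,-1],[0,0,0.15,0,0,0,-1],[0,0,0,0,0,0,-1]]]}}

```text
time: 18.85
tcp_pos: [0.4442, -0.0326, 0.2707]
tool_rot: [[0.077, 0.864, 0.498], [0.997, -0.067, -0.039], [-0.0, 0.499, -0.866]]
force: [0.6, 0.6, -1.9]
opening: 0.283
gripper_force: 69.4
```

```bash
python3 - <<'E'
from h import *
tip(.1635);todo(m+ax*(.1635-.04),RH)
E
```

```text
18.85 q [  33.9119   22.5751  -46.3766  140.7206  109.5756   22.6068 -115.4439] F [ 0.6092  0.6354 -1.9406] M [ 0.0582  0.794  -0.0059] op 0.283 tip in hole [-0.0005 -0.0003 -0.0182] tilt 29.957421839795273
now [ 0.4442 -0.0326  0.2707] shift now-axes [0.0035 0.0073 0.364 ] final-axes [0.0032 0.007  0.364 ] turn [-0.0062  0.0058 -0.0034]
```

Inside the hole with no contact force. Continuing.

>>> {"op": "step_arm", "data": {"motion": [[[0,0,0.18,0,0,0,-1],[0,0,0.18,0,0,0,-1],[0,0,0,0,0,0,-1]]]}}

```text
time: 19.23
tcp_pos: [0.4549, -0.0334, 0.2517]
tool_rot: [[0.077, 0.864, 0.498], [0.997, -0.067, -0.039], [-0.0, 0.499, -0.867]]
force: [-0.0, -0.2, -1.5]
opening: 0.282
gripper_force: 69.4
```

>>> {"op": "step_arm", "data": {"motion": [[[0,0,0.18,0,0,0,-1],[0,0,0.18,0,0,0,-1],[0,0,0,0,0,0,-1]]]}}

```text
time: 19.6
tcp_pos: [0.4659, -0.0342, 0.2328]
tool_rot: [[0.077, 0.864, 0.498], [0.997, -0.067, -0.039], [-0.0, 0.499, -0.867]]
force: [0.1, 0.0, -0.4]
opening: 0.281
gripper_force: 69.4
```

```bash
python3 - <<'E'
from h import *
tip(.1635);todo(m+ax*(.1635-.08),RH)
E
```

```text
19.6 q [  33.235    31.1087  -48.1623  140.2419  116.8796   30.4658 -121.3543] F [ 0.1069  0.0336 -0.443 ] M [0.0457 0.7865 0.0287] op 0.281 tip in hole [-0.0007 -0.0002 -0.0619] tilt 29.935588977536984
now [ 0.4659 -0.0342  0.2328] shift now-axes [0.0026 0.0093 0.3025] final-axes [0.0025 0.0089 0.3025] turn [-0.0094  0.0032 -0.0052]
```

>>> {"op": "step_arm", "data": {"motion": [[[0,0.01,0.15,0,0,0,-1],[0,0,0.13,0,0,0,-1],[0,0,0.03,0,0,0,-1],[0,0,0,0,0,0,-1]]]}}

```text
time: 20.1
tcp_pos: [0.4754, -0.0351, 0.2179]
tool_rot: [[0.077, 0.863, 0.499], [0.997, -0.066, -0.04], [-0.001, 0.5, -0.866]]
force: [-1.2, -0.3, -0.3]
opening: 0.285
gripper_force: 69.6
```

```bash
python3 - <<'E'
from h import *
tip(.1635)
E
```

```text
20.1 q [  32.7468   34.2638  -48.2285  139.7622  119.1028   33.165  -122.6805] F [-1.2348 -0.2962 -0.3254] M [-0.0136  0.7124 -0.0494] op 0.285 tip in hole [ 0.0005 -0.0006 -0.0796] tilt 30.030843640398274
```

>>> {"op": "step_arm", "data": {"motion": [[[0,0,0.04,0,0,0,-1],[0,0,0.03,0,0,0,-1],[0,0,0,0,0,0,-1]]]}}

```text
time: 20.48
tcp_pos: [0.4751, -0.0342, 0.2171]
tool_rot: [[0.072, 0.862, 0.502], [0.997, -0.06, -0.041], [-0.005, 0.504, -0.864]]
force: [-33.0, 0.5, 55.1]
opening: 0.285
gripper_force: 76.6
```

```bash
python3 - <<'E'
from h import *
tip(.1635)
E
```

```text
20.475 q [  32.6678   34.5294  -48.5267  140.0134  119.5597   33.8717 -122.9666] F [-33.0221   0.5214  55.1212] M [-0.6095  0.6347 -0.5237] op 0.285 tip in hole [ 0.0004  0.0002 -0.08  ] tilt 30.253810128438605
```

Bottom contact at exactly 80 mm. I relax the push, release and retreat along the axis.

>>> {"op": "step_arm", "data": {"motion": [[[0,0,-0.06,0,0,0,-1],[0,0,0,0,0,0,-0.3],[0,0,0,0,0,0,0.5],[0,0,0,0,0,0,1],[0,0,0,0,0,0,1]]]}}

```text
time: 21.1
tcp_pos: [0.476, -0.0351, 0.2172]
tool_rot: [[0.078, 0.863, 0.499], [0.997, -0.067, -0.039], [-0.001, 0.5, -0.866]]
force: [0.2, -0.8, -1.1]
opening: 0.961
gripper_force: 0.0
```

```bash
python3 - <<'E'
from h import *
tip(.1635)
E
```

```text
21.1 q [  32.7362   34.4091  -48.2201  139.7082  119.1636   33.2272 -122.7088] F [ 0.1804 -0.823  -1.0608] M [0.0312 0.5555 0.0149] op 0.961 tip in hole [ 0.0005 -0.0005 -0.0805] tilt 30.00971785026116
```

>>> {"op": "step_arm", "data": {"motion": [[[0,0,-0.2,0,0,0,1],[0,0,-0.3,0,0,0,1],[0,0,-0.4,0,0,0,1],[0,0,-0.4,0,0,0,1],[0,0,-0.3,0,0,0,1]]]}}

```text
time: 21.72
tcp_pos: [0.4272, -0.031, 0.3019]
tool_rot: [[0.077, 0.862, 0.5], [0.997, -0.066, -0.04], [-0.001, 0.502, -0.865]]
force: [0.3, -1.4, -0.0]
opening: 0.998
gripper_force: 0.0
```

```bash
python3 - <<'E'
from h import *
tip(.1635)
w=cam("wrist");s=cam("scene")
im=w["color"][...,::-1];u=s["color"][...,::-1]
x,y=proj(w,[m+ax*.02])[0].astype(int); a=im[max(y-90,0):y+90,x-100:x+100]
b=u[120:330,190:400]
print(proj(w,[m,m+ax*.045]),"crop",x-100,max(y-90,0), proj(s,[m,m+ax*.045]))
cv2.imwrite("pics/end.png",np.hstack([cv2.resize(a,(400,360)),cv2.resize(b,(360,360))]))
E
```

```text
21.725 q [  33.8087   15.2718  -43.4037  140.522    97.9713   15.7351 -104.2103] F [ 0.2978 -1.4304 -0.0066] M [-0.0256  0.5995 -0.0526] op 0.998 tip in hole [ 0.0008 -0.0002  0.0174] tilt 30.127129441034292
[[318.9381 235.3438]
 [318.8292 256.8492]] crop 218 153 [[323.3829 221.8397]
 [332.1426 208.5374]]
```

View pics/end.png

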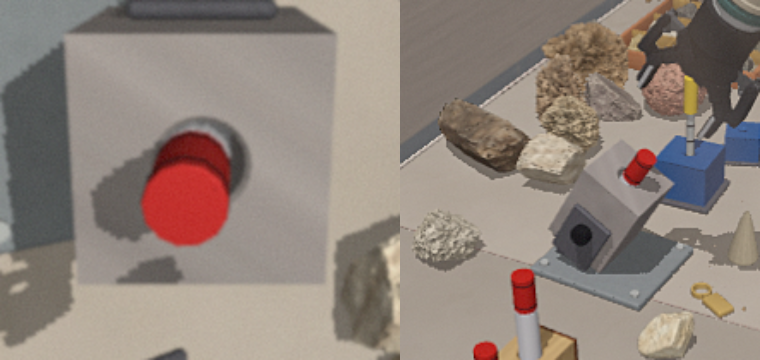

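The picture shows the middle plug seated with its red head starting at the face. It leans slightly within its play, the rod is upright in the blue stand, and the gripper is clear.

>>> {"op": "step_arm", "data": {"motion": [[[0,0,0,0,0,0,1],[0,0,0,0,0,0,1]]]}}

```text
time: 22.08
tcp_pos: [0.4279, -0.0312, 0.2999]
tool_rot: [[0.077, 0.864, 0.498], [0.997, -0.067, -0.039], [-0.0, 0.499, -0.866]]
force: [1.0, -0.4, -0.1]
opening: 0.997
gripper_force: 0.0
```

```bash
python3 -c "
from bench import env
print(env.hand_in())"
```

```text
the job is handed in; nothing more can be done
None
```

I sounded the hole at 80 mm, put the rod back upright in its stand, seated the middle plug on the bottom with its red head starting at the block's face, and handed the job in at 22 s; the hand-in gave no verdict.

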